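# Clamp a large paraffin block in the sliding microtome

## Robot

A 7-joint arm with a two-finger parallel gripper is mounted at the origin on the work surface. World frame = base frame: x ahead of the robot, y to its left, z up, the work surface at z = 0. Lengths are in mm, angles in degrees, forces in N, time in s.
With the tool pointing down it reaches from about 400 to 875 mm from the base axis. Payload 4.4 kg.
Tool frame: the origin (TCP) lies midway between the tips of the shut fingers; the grasp point (between the pads) lies 19 mm behind it (hold_point_z is the z of the grasp point in the tool frame, in mm); z points along the fingers, y is the direction in which the jaws open and shut (so a half turn about z gives the same grasp; the last joint's range is limited). The gripper opens to 85 mm and grips with 20 to 120 N. Pads are 22 mm wide; open, the fingers measure 114 mm over their backs; the gripper's body (76 mm by 85 mm) begins 54 mm behind the grasp point. The pads swing forward as they close: fully open they stand 13 mm farther back than shut.
Start: joints at [65.615, 36.005, 2.206, 86.941, -1.547, 57.084, -1.146], TCP at [228.885, -608.383, 231.313] pointing down, gripper open.
Joint ranges: [-175.42, 175.42], [-21.48, 121.26], [-71.46, 75.88], [10.55, 141.38], [-63.04, 243.04], [13.31, 113.54], [-168.57, 168.57]. Speed limits (degrees/s): [147.25, 147.25, 180, 180, 180, 180, 180].

## Interface

Orientations are given as [roll, pitch, yaw] about the fixed x, y, z axes, in that order (R = Rz(yaw) Ry(pitch) Rx(roll)).
In Python, from station import * gives the robot as it stands.
- The arm moves only by the tool send_rows, never from a script. Its argument "rows" is a list that holds one entry, the list of rows, each a list of 7 numbers: the turn, a rotation vector about the tool's x, y, z in degrees, then the shift along the tool's x, y, z in cm, then the opening, from 0 (shut) to 1 (fully open). A call has exactly 8 rows; each row shifts and turns the commanded pose from where the row before left it, along the tool's axes as they then stand; what a row does not reach is not made up. A row lasts 1/10 s, in which the tool goes at most 50 mm and 8.59 degrees, less where a joint would pass 70% of its speed; a pose out of reach is approached as far as the arm can. A call is refused whole if a number of a shift passes 5 or a number of a turn 8.59, either way. A call with a gripper value outside its range is refused whole. The fingers move at their own pace and stop on an object; the grip force is fixed at half the most. Time passes only in rows, so rows that do not move let the fingers close, or fill a call up. It gives the time, the measured TCP pose, the force and the opening at its end, in the units of the state.
- observe(): the state, without advancing time (a new reading comes with each control period).
- snapshot(name): name is "side" or "top"; returns the picture (400x640x3 uint8, red, green, blue); there is no depth.
- calibration(name): a dict with "intrinsics" (3x3 intrinsics, pixels), "eye" and "rotation" of the camera in the world. Camera axes: x right, y up, looking along -z (the intrinsics and any distortion apply to the point x, -y, -z); pixel columns grow to the right and rows downward; lengths in mm; the calibration is good to about 2 mm. A picture is of the moment at which its call begins. calibration takes no time and is no camera call.
- hand_in(): hands the job in, once; it reports no verdict.
The state is a dict: "time_s": time; "joints": joint angles; "joint_vel": joint speeds; "joint_torque": joint torques, N m; "eef_pos": TCP position; "tcp_rot": TCP orientation; "wrist_force": force on the tool from outside, world axes, zero at the start; "torque": the same for the moment, N m; "gripper_width": finger opening in mm.
Only numpy, scipy, OpenCV 4.12 (cv2) and the standard library are available. Lean on these libraries where they do the work, as an engineer would, in place of code of your own. Each camera call takes 0.05 s, during which the arm holds its last target. There are 200 camera calls.

## Task

Mount the large paraffin block, the biggest one on the tray, in the microtome: swing the empty clamp's lever fully open, set the block gently down in the clamp, wax upwards, with its sloping label end towards the lever and its underside flat on the clamp bed, then swing the lever fully shut so that the block is held. Handle the block by its plastic cassette, not by the wax, keep off the knife carriage, and leave the two small blocks where they lie.

Things in the scene. Friction and masses are not known exactly. Their poses are not given: they have to be found in the camera images.
- microtome: Sliding microtome, white machine fixed on the bench, base 400 (its x) x 300 (y) x 80 mm high. Origin: underside centre; +x away from the robot, +y left, z up. The clamp stands on a column right of the middle. From 79 mm left (+y) of clamp_seat a rail bed 152 mm high runs the whole length. Front left: a drive wheel up to 120 mm high, 50 mm out of the front.
- clamp_seat (a point): Point on the clamp bed (140 mm above the bench) where the centre of the block's underside lies once clamped; axes as the microtome's. Block length lies along y, label end to -y. Fixed jaw at +y: face 37.5 mm off, 9 mm high. Lips on the +x and -x sides: 57 mm apart, 4.5 mm high and thick, 50 mm long; above them the block's long sides stay free for fingers. Bed plate 68 mm wide.
- clamp_jaw (a joint): Travel (m) of the moving jaw at the -y end of the clamp pocket, driven by the lever: 0 = lever shut, 0.0063 = fully open, in proportion. Jaw 50 mm wide, 7.5 mm high; its face is 36.9 mm from clamp_seat when shut, 43.2 mm when open. The open pocket is 80.7 mm long, its middle 2.8 mm to -y of clamp_seat; near shut it is too tight. Closing pushes the block against the fixed jaw.
- clamp_lever (a joint): Angle (rad) of the clamp lever about the vertical axis clamp_pivot: 0 = shut stop (lever points to the microtome's -x), 1.57 = open stop (points to its -y, outwards); grows counter-clockwise seen from above. Starts shut or up to 0.3 open, stays where it is left; takes about 5 N at its grip, up to about 8 N over the last 0.15 rad, where it tightens on a block.
- clamp_pivot (a point): the vertical pivot of the clamp lever at the height of the clamp bed, 75 mm from clamp_seat towards -y; axes as the microtome's
- lever_grip (a point): On the upright round black grip post (16 mm diameter) at the end of the lever, 85 mm from the pivot; the post stands from 16 to 62 mm above the clamp bed. This point is on its axis, 45 mm above the bed, 17 mm below its top. The steel lever arm, 12 mm wide, runs from its foot to the pivot, top 20 mm above the bed. Grip or push the post from above.
- large_block: The paraffin block to mount, about 0.1 kg: grey plastic cassette 75 (its x) x 52 (y) x 20 mm high with ivory wax on top, 32 mm in all. Origin: underside centre. At its +x end, the label end, the face slopes back at 45 degrees above 10 mm height, with a white panel. Lies wax up at any of three places on the tray, label end within 1.3 rad of the world's -y. Grip across the 52 mm width.
- large_wax: The wax on the large block, fixed to it: 58 x 42 x 12 mm high, brown-pink tissue in its top. Origin: underside centre, 20 mm above the block's underside and 5.5 mm from its middle away from the label end; axes as the block's. The cassette stands 5 mm proud of it on each long side. Not to be squeezed or pressed.
- label_end (a point): on the sloping label face at the +x end of the large block, 32.5 mm from its centre and 15 mm above its underside
- knife_carriage: Knife carriage locked at the far end of the rails, its guarded knife reaching right across the machine. Its nearest edge is 135 mm from clamp_seat to the microtome's +x; top 234 mm above the bench. Origin: not on the carriage but at clamp_seat, same axes; the slide's centre lies 190 mm +x, 141 mm +y from there. Not to be touched.
- block_tray: white plastic tray, fixed, 170 mm (x) by 340 mm (y), floor 4 mm thick, rim 12 mm high. Origin: centre of its underside. The three blocks lie in a row along its y, about 100 mm apart.
- small_block_a: small standard paraffin block, 40 x 28 mm, 15 mm high, same materials, on the tray; leave it. Origin: centre of its underside
- small_block_b: small standard paraffin block, as small_block_a; leave it. Origin: centre of its underside
Not all that is in view belongs to the job. Leave any blue or purple look-alike of the large_block alone.

How it is judged (in metres and radians):
On the way, in this order (a step that is already met when the one before it is completed fails the run):
1. the clamp lever is swung open (past 1.3 rad) (value of joint clamp_lever above 1.3 rad), for 0.2 s.
2. with the lever open, the block lies in the clamp pocket, flat on the bed, label end towards the lever (value of joint clamp_lever above 1 rad and horizontal distance between large_block and clamp_seat below 0.008 m and z of large_block in the frame of clamp_seat below 0.0025 m and y of label_end in the frame of clamp_seat below -0.02 m and angle between large_block's own z axis and vertical below 0.06 rad), for 0.2 s.
At the end, for the whole second after the job is handed in: Lever within 0.12 rad of shut on the large block, which lies at rest in the clamp: centre within 4.5 mm of clamp_seat horizontally and 2.5 mm in height, turned within 0.1 rad, tilted under 0.06 rad, label end towards the lever; both small blocks within 15 mm of their start (value of joint clamp_lever below 0.12 rad and horizontal distance between large_block and clamp_seat below 0.0045 m and z of large_block in the frame of clamp_seat between -0.0025 and 0.0025 m and y of label_end in the frame of clamp_seat below -0.025 m and angle between the x axis of large_block and the y axis of clamp_seat, either way round below 0.1 rad and angle between large_block's own z axis and vertical below 0.06 rad and linear speed of large_block below 0.02 m/s and distance of each of small_block_a, small_block_b from where it was at the start of the episode below 0.015 m); the robot touches nothing.
It fails at once if the wax is squeezed or pressed by the gripper (over 3 N) (contact force between the fingers and large_wax above 3 N).
It fails at once if the large block is let fall (faster than 0.5 m/s out of the fingers, a drop of more than about 12 mm) (contact force between the fingers and large_block below 0.3 N and linear speed of large_block above 0.5 m/s).
It fails at once if the robot pushes against the knife carriage (over 3 N) (contact force between the arm and knife_carriage above 3 N).
It fails at once if the fingers push against the knife carriage (over 3 N) (contact force between the fingers and knife_carriage above 3 N).
It fails at once if a small block is knocked away (over 30 mm) (distance of any of small_block_a, small_block_b from where it was at the start of the episode above 0.03 m).
It also fails if it takes over 69 s, if anything falls off the work surface, if the arm or the gripper's body presses on something with over 40 N, if the wrist force passes 120 N, or if a joint passes its speed limit or range.

## Working session

There is one attempt and no reset: what is moved stays moved. The work goes in short steps, Python scripts to look and compute and a tool call to move; the robot and the scene stay as the last step left them, time stands still between calls to the robot, and variables do not carry over. Pictures are saved under pics/ and viewed, about 8 in all and at most 12, crops included, and the job is handed in when it is done.

Besides the shell and the picture viewer there is one more tool, called after "Emit:" as a command line: name --argument value ..., lists and objects as JSON in quotes. send_rows: Moves the arm, as the interface text tells. Its arguments: {"type":"object","properties":{"rows":{"type":"array","items":{"type":"array","items":{"type":"array","items":{"type":"number"}}}}},"required":["rows"]}

```bash
ls; mkdir -p pics; python3 - <<'E'
from station import *
import cv2
print(observe())
for n in("side","top"):
    c=calibration(n); print(n,c)
    cv2.imwrite(f"pics/{n}0.png",snapshot(n)[:,:,::-1])
E
```

```text
pics
{'time_s': 0.0, 'joints': array([65.61587394, 36.05629364,  2.20036153, 86.99577136, -1.54844889,
       57.08205306, -1.14486723]), 'joint_vel': array([-0.01006242,  0.02708809,  0.04013193, -0.03581622,  0.0421053 ,
        0.06138681, -0.04615254]), 'joint_torque': array([-6.34006283e-04, -5.63392425e+01,  1.22633826e+00, -1.93441343e+01,
        1.10026274e-02,  1.05897576e-02, -3.35395221e-06]), 'eef_pos': array([ 228.68801731, -607.79220159,  230.41928843]), 'tcp_rot': array([-1.79895455e+02, -1.29252671e-03,  2.06161018e+01]), 'wrist_force': array([ 0.26515991,  0.52759263, -0.14406431]), 'torque': array([-0.03841877,  0.01544579, -0.00919936]), 'gripper_width': 85.34616708081717}
side {'intrinsics': array([[514.69745496,   0.        , 321.93136382],
       [  0.        , 514.69745496, 205.07635672],
       [  0.        ,   0.        ,   1.        ]]), 'eye': array([ -280.0884078 , -1081.30622392,  1398.38579015]), 'rotation': array([ 43.18110217,  -0.59607757, -38.71632797])}
top {'intrinsics': array([[411.3237085 ,   0.        , 323.77563716],
       [  0.        , 411.3237085 , 198.04986982],
       [  0.        ,   0.        ,   1.        ]]), 'eye': array([ 421.98253482, -170.68977203, 1343.47267431]), 'rotation': array([  2.93419006,   0.69903563, -89.48790056])}
```

View both.

View pics/side0.png

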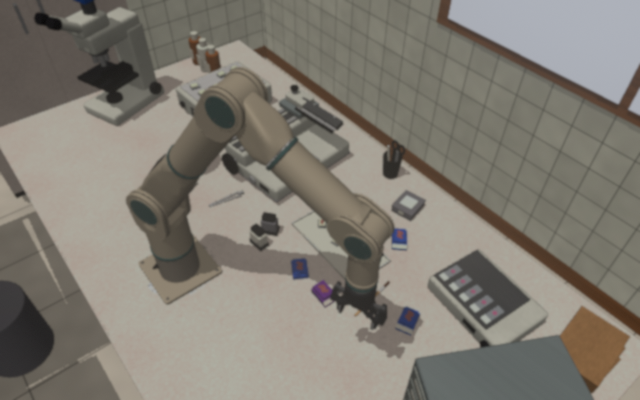

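View pics/top0.png

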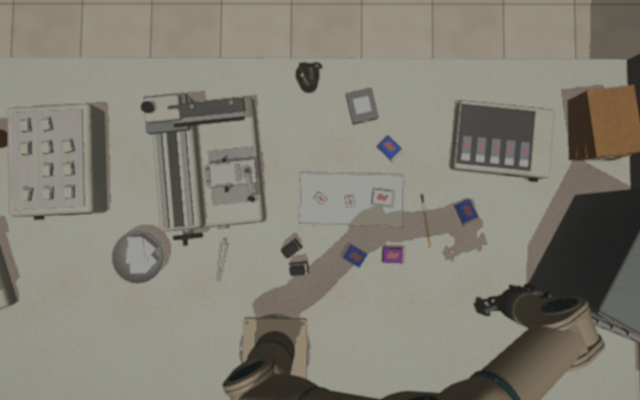

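```bash
cat > h.py <<'E'
from station import *
import numpy as np, cv2
from scipy.spatial.transform import Rotation as Ro
def cam(n):
    c=calibration(n); return np.array(c['intrinsics']),np.array(c['eye']),Ro.from_euler('xyz',c['rotation'],degrees=True).as_matrix()
def proj(n,P):
    K,e,R=cam(n); q=(np.atleast_2d(P)-e)@R; q=q*[1,-1,-1]; q=q@K.T; return q[:,:2]/q[:,2:]
def back(n,uv,z):
    K,e,R=cam(n); uv=np.atleast_2d(uv).astype(float)
    d=np.c_[uv,np.ones(len(uv))]@np.linalg.inv(K).T*[1,-1,-1]@R.T
    return e+d*((z-e[2])/d[:,2])[:,None]
def crop(img,x0,x1,y0,y1,s): return cv2.resize(img[y0:y1,x0:x1],None,fx=s,fy=s,interpolation=cv2.INTER_CUBIC)
E
python3 - <<'E'
from h import *
print(proj("top",observe()['eef_pos']),proj("side",observe()['eef_pos']))
im=cv2.imread("pics/top0.png")
a=crop(im,190,290,120,220,5); b=crop(im,350,430,160,240,5); b=cv2.copyMakeBorder(b,0,100,0,0,0)[:, :300]
cv2.imwrite("pics/c0.png",np.hstack([a,b]))
E
```

```text
[[492.24787407 293.22719693]] [[356.4323803 321.1900041]]
```

View pics/c0.png

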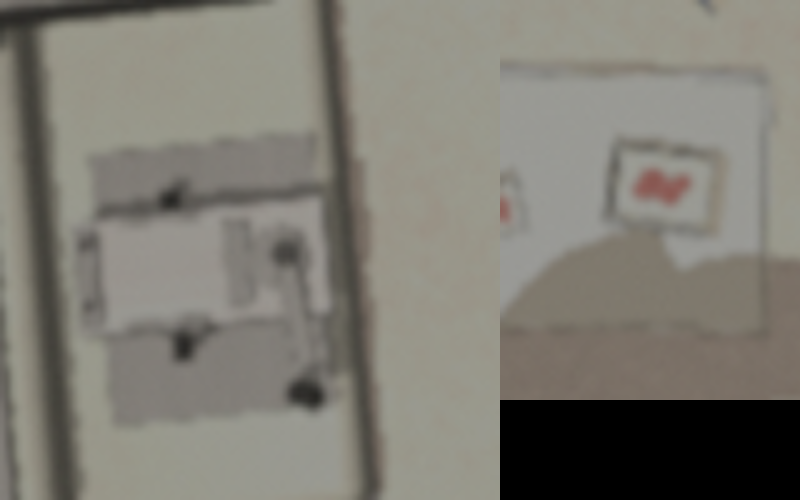

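```bash
python3 - <<'E'
from h import *
np.set_printoptions(precision=1,suppress=True)
t=lambda u,v:(u/5+190,v/5+120)
f=lambda n,u,v,z:print(n,back("top",t(u,v),z)[0])
f("fixjaw a",101,232,149);f("fixjaw b",104,328,149)
f("movjaw a",228,220,147.5);f("movjaw b",232,305,147.5)
f("pivot",286,250,162);f("post",305,392,202)
f("base a",325,0,80);f("base b",372,500,80)
f("bedR top",322,190,140);f("bedR bot",330,315,140);f("bedL top",98,218,140);f("bedL bot",108,330,140)
t=lambda u,v:((u-500)/5+350,v/5+160)
for n,u,v,z in[("TL",615,137,24),("TR",724,150,14),("BR",720,233,14),("BL",606,223,24),("wTL",630,147,36),("wTR",708,158,36),("wBR",704,228,36),("wBL",617,221,36)]:f(n,u,v,z)
E
```

```text
fixjaw a [573.1 178.  149. ]
fixjaw b [516.8 174.9 149. ]
movjaw a [581.  103.9 147.5]
movjaw b [531.  100.5 147.5]
pivot [561.8  66.5 162. ]
post [477.7  46.4 202. ]
base a [728.1  61.6  80. ]
base b [417.6  27.2  80. ]
bedR top [600.2  50.3 140. ]
bedR bot [526.2  44.3 140. ]
bedL top [582.6 182.6 140. ]
bedL bot [516.3 175.1 140. ]
TL [ 525.  -311.8   24. ]
TR [ 518.  -383.3   14. ]
BR [ 464.2 -380.7   14. ]
BL [ 469.7 -306.2   24. ]
wTL [ 517.8 -320.1   36. ]
wTR [ 511.2 -369.6   36. ]
wBR [ 466.6 -367.1   36. ]
wBL [ 470.6 -311.9   36. ]
```

```bash
cat > fit.py <<'E'
from h import *
from scipy.optimize import differential_evolution as DE
np.set_printoptions(precision=2,suppress=True)
im=np.mean([cv2.cvtColor(cv2.imread("pics/top0.png"),cv2.COLOR_BGR2GRAY)],0).astype(np.float32)
g=cv2.GaussianBlur(im,(0,0),.7); G=np.hypot(cv2.Sobel(g,5,1,0),cv2.Sobel(g,5,0,1)); G=np.minimum(G,60)
K,e,R=cam("top")
def pr(P): q=(P-e)@R*[1,-1,-1]@K.T; return (q[:,:2]/q[:,2:])
def seg(a,b,n=40): s=np.linspace(0,1,n)[:,None]; return np.array(a)*(1-s)+np.array(b)*s
def segs(d):
  return [(3,seg((-170,79,12),(90,79,12))),(3,seg((-200,d,-60),(180,d,-60))),
   (1,seg((-25,37.5,9),(25,37.5,9))),(1,seg((-25,-38,7.5),(25,-38,7.5))),
   (2,seg((-34,-60,0),(-34,30,0))),(2,seg((34,-60,0),(34,30,0)))]
def W(P,p): c,s=np.cos(p[2]),np.sin(p[2]); return P@np.array([[c,s,0],[-s,c,0],[0,0,1]])+[p[0],p[1],140]
def S(p):
  t=0
  for w,P in segs(p[3]):
    q=pr(W(P,p)).astype(np.float32); t+=w*cv2.remap(G,q[:,0][None],q[:,1][None],cv2.INTER_LINEAR).mean()
  return -t
if __name__=="__main__":
  for sd in(0,1):
    r=DE(S,[(535,575),(125,155),(.03,.2),(-160,-80)],seed=sd,popsize=30,maxiter=300); p=r.x; print(p,r.fun,np.degrees(p[2]))
  big=cv2.resize(cv2.imread("pics/top0.png")[80:240,140:290],None,fx=5,fy=5,interpolation=cv2.INTER_CUBIC)[:, :]
  L=segs(p[3])+[(0,seg((-4,-75,20),(4,-75,20))),(0,seg((0,-79,20),(0,-71,20))),(0,seg((-28.5,-25,4.5),(-28.5,25,4.5))),(0,seg((28.5,-25,4.5),(28.5,25,4.5)))]
  for w,P in L:
    q=((pr(W(P,p))-[140,80]+.5)*5-.5).astype(int); cv2.polylines(big,[q.reshape(-1,1,2)],False,(0,0,255),1)
  cv2.imwrite("pics/f0.png",big[:600])
  print("pivot",W(np.array([[0,-75,0.]]),p))
E
python3 fit.py
```

```text
[ 554.7   143.17    0.11 -105.96] -675.146484375 6.078516569046473
[ 554.65  143.09    0.1  -103.97] -675.1112670898438 5.952233528061813
pivot [[562.42  68.49 140.  ]]
```

View pics/f0.png

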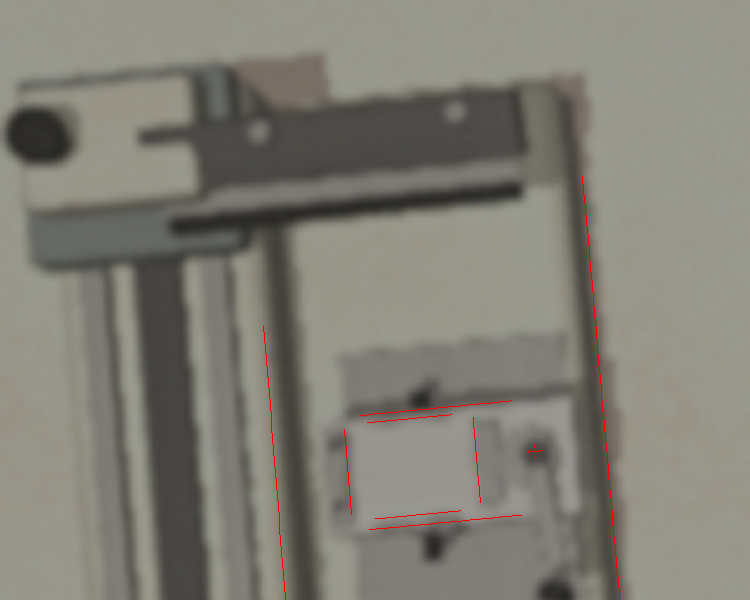

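Emit:
send_rows --rows '[[[0, 0, 6, 0, 0, -1, 1], [0, 0, 0, 2.5, -3.5, -1, 1], [0, 0, 0, 2.5, -3.5, 0, 1], [0, 0, 0, 2.5, -3.5, 0, 1], [0, 0, 0, 2.5, -3.5, 0, 1], [0, 0, 0, 2.5, -3.5, 0, 1], [0, 0, 0, 2.5, -3.5, 0, 1], [0, 0, 0, 2.5, -3.5, 0, 1]]]'

```text
time_s: 0.9
eef_pos: [336.6, -325.3, 251.1]
tcp_rot: [-180.0, 0.0, 14.6]
wrist_force: [0.9, -0.8, 0.2]
gripper_width: 85.3
```

Emit:
send_rows --rows '[[[0, 0, 0, 2.5, -3.5, 0, 1], [0, 0, 0, 2.5, -3.5, 0, 1], [0, 0, 0, 2.5, -3.5, 0, 1], [0, 0, 0, 2.5, -3.5, 0, 1], [0, 0, 0, 2.5, -3.5, 0, 1], [0, 0, 0, 2.5, -3.5, 0, 1], [0, 0, 0, 2, -2.5, 0, 0.6], [0, 0, 0, 0, 0, 0, 0.5]]]'

```text
time_s: 1.7
eef_pos: [443.3, -52.0, 251.3]
tcp_rot: [-179.9, -0.1, 15.1]
wrist_force: [-0.4, -0.3, 0.3]
gripper_width: 59.2
```

Emit:
send_rows --rows '[[[0, 0, 0, 2, -2.9, 0, 0.5], [0, 0, 0, 2, -2.9, 0, 0.5], [0, 0, 0, 2, -2.9, 0, 0.5], [0, 0, 0, 0, 0, 1, 0.5], [0, 0, 0, 0, 0, 0.8, 0.5], [0, 0, 0, 0, 0, 0, 0.5], [0, 0, 0, 0, 0, 0, 0.5], [0, 0, 0, 0, 0, 0, 0.5]]]'

```text
time_s: 2.5
eef_pos: [477.7, 41.3, 233.6]
tcp_rot: [180.0, -0.0, 14.5]
wrist_force: [-0.5, 0.5, -0.2]
gripper_width: 42.7
```

```bash
python3 - <<'E'
from h import *
s=observe(); print(s['eef_pos'],s['tcp_rot'],s['joints'])
print(proj("side",[480,47,202]),proj("side",s['eef_pos']),proj("top",[480,47,202]))
a=snapshot("side")[:,:,::-1]; cv2.imwrite("pics/s1.png",a)
b=snapshot("top")[:,:,::-1]; cv2.imwrite("pics/t1.png",b)
cv2.imwrite("pics/c1.png",np.hstack([crop(a,210,350,120,220,4),crop(b,220,280,140,240,4)]))
E
```

```text
[477.7116512   41.33362282 233.55955211] [ 1.79978649e+02 -1.02403026e-02  1.45011452e+01] [ -5.1161491   22.028873    -4.35550054 113.12761789   2.34100193
  44.91279285 -86.3115927 ]
[[286.14639348 156.22492484]] [[286.20721294 150.4519442 ]] [[250.81054683 197.57586405]]
```

View pics/c1.png

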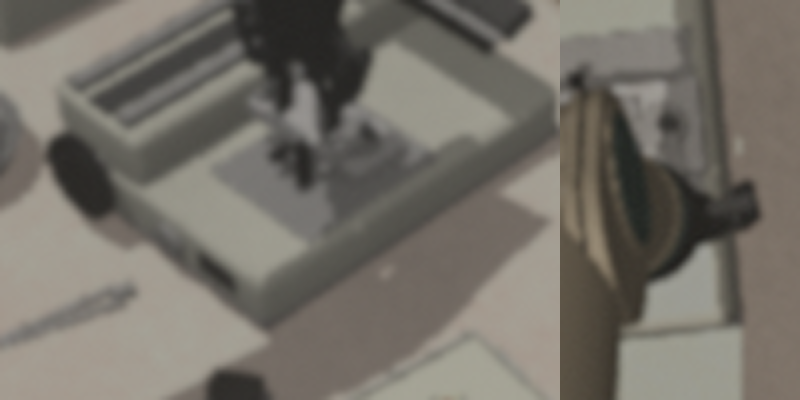

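Emit:
send_rows --rows '[[[0, 0, 0, 0.35, -0.5, 0, 0.5], [0, 0, 0, 0, 0, 1.1, 0.5], [0, 0, 0, 0, 0, 1.1, 0.5], [0, 0, 0, 0, 0, 1.1, 0.5], [0, 0, 0, 0, 0, 1.1, 0.5], [0, 0, 0, 0, 0, 1.1, 0.5], [0, 0, 0, 0, 0, 1.0, 0.5], [0, 0, 0, 0, 0, 0, 0.25]]]'

```text
time_s: 3.4
eef_pos: [478.8, 48.0, 166.7]
tcp_rot: [-180.0, 0.2, 14.6]
wrist_force: [0.6, 0.2, 1.1]
gripper_width: 29.2
```

Emit:
send_rows --rows '[[[0, 0, 0, 0, 0, 0, 0.15], [0, 0, 0, 0, 0, 0, 0.15], [0, 0, 0, 0, 0, 0, 0.15], [0, 0, 0, 0, 0, 0, 0.15], [0, 0, 0, 0, 0, 0, 0.15], [0, 0, 0, 0, 0, 0, 0.15], [0, 0, 0, 0, 0, 0, 0.15], [0, 0, 0, 0, 0, 0, 0.15]]]'

```text
time_s: 4.2
eef_pos: [479.0, 48.7, 168.1]
tcp_rot: [-180.0, 0.1, 14.6]
wrist_force: [-3.7, 4.5, -7.1]
gripper_width: 14.5
```

Emit:
send_rows --rows '[[[0, 0, 0, 0, 0, 0, 0.22], [0, 0, 0, 0, 0, 0, 0.22], [0, 0, -2, 0.01, 0.3, 0, 0.22], [0, 0, -3, 0.01, 0.44, 0, 0.22], [0, 0, -3, 0.01, 0.44, 0, 0.22], [0, 0, -3, 0.01, 0.44, 0, 0.22], [0, 0, -3, 0.01, 0.44, 0, 0.22], [0, 0, -3, 0.01, 0.44, 0, 0.22]]]'

```text
time_s: 5.0
eef_pos: [490.5, 26.1, 169.1]
tcp_rot: [-180.0, -0.1, 31.8]
wrist_force: [-1.5, 4.2, -0.4]
gripper_width: 18.9
```

```bash
cat >> h.py <<'E'
PIV=np.array([562.6,68.5])
def lev():
    s=observe(); d=s['eef_pos'][:2]-PIV; f=np.degrees(np.arctan2(d[1],d[0]))%360
    print("r",np.hypot(*d).round(1),"phi-180",round(f-180,1),"yaw",s['tcp_rot'][2].round(1),"z",s['eef_pos'][2].round(1),"F",s['wrist_force'].round(1),"w",round(s['gripper_width'],1),"lever",round(f-186,1),s['time_s'])
E
python3 - <<'E'
from h import *
lev()
b=snapshot("side")[:,:,::-1]; cv2.imwrite("pics/s2.png",b)
cv2.imwrite("pics/c2.png",crop(b,240,340,110,190,7))
E
```

```text
r 83.6 phi-180 30.5 yaw 31.8 z 169.1 F [-1.5  4.2 -0.4] w 18.9 lever 24.5 5.0
```

View pics/c2.png

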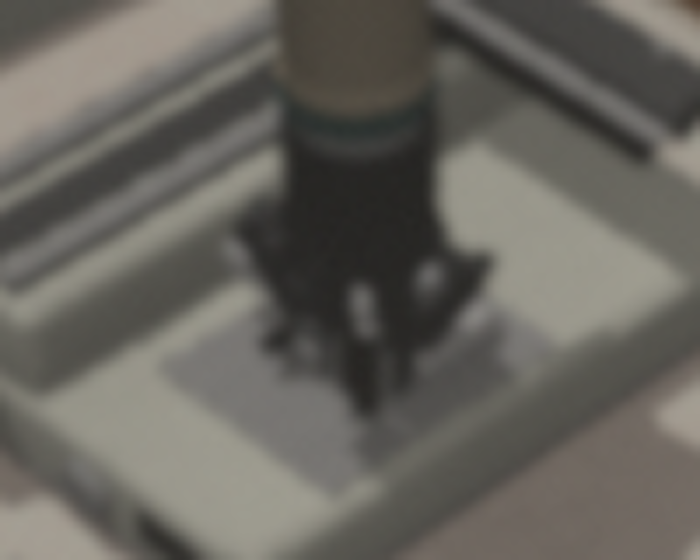

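Emit:
send_rows --rows '[[[0, 0, -3.5, 0, 0.52, 0, 0.22], [0, 0, -3.5, 0, 0.52, 0, 0.22], [0, 0, -3.5, 0, 0.52, 0, 0.22], [0, 0, -3.5, 0, 0.52, 0, 0.22], [0, 0, -3.5, 0, 0.52, 0, 0.22], [0, 0, -3.5, 0, 0.52, 0, 0.22], [0, 0, -3.5, 0, 0.52, 0, 0.22], [0, 0, -3.5, 0, 0.52, 0, 0.22]]]'

```text
time_s: 5.85
eef_pos: [518.8, -3.3, 169.0]
tcp_rot: [180.0, -0.1, 59.7]
wrist_force: [-2.4, 5.2, 0.4]
gripper_width: 18.7
```

```bash
python3 -c "from h import *;lev()"
```

```text
r 84.1 phi-180 58.6 yaw 59.7 z 169.0 F [-2.4  5.2  0.4] w 18.7 lever 52.6 5.85
```

Emit:
send_rows --rows '[[[0, 0, -3.5, 0, 0.52, 0, 0.22], [0, 0, -3.5, 0, 0.52, 0, 0.22], [0, 0, -3.5, 0, 0.52, 0, 0.22], [0, 0, -3.5, 0, 0.52, 0, 0.22], [0, 0, -3.5, 0, 0.52, 0, 0.22], [0, 0, -3.5, 0, 0.52, 0, 0.22], [0, 0, -3.5, 0, 0.52, 0, 0.22], [0, 0, -3.5, 0, 0.52, 0, 0.22]]]'

```text
time_s: 6.65
eef_pos: [556.6, -16.9, 168.5]
tcp_rot: [-179.9, -0.0, 87.7]
wrist_force: [-3.6, 3.0, 1.7]
gripper_width: 18.8
```

Emit:
send_rows --rows '[[[0, 0, -3, 0, 0.45, 0, 0.22], [0, 0, -2, 0, 0.3, 0, 0.22], [0, 0, -2, 0, 0.3, 0, 0.22], [0, 0, -1, 0, 0.15, 0, 0.22], [0, 0, -1, 0, 0.15, 0, 0.22], [0, 0, 0, 0, 0.1, 0, 0.22], [0, 0, 0, 0, 0.1, 0, 0.22], [0, 0, 0, 0, 0, 0, 0.22]]]'

```text
time_s: 7.45
eef_pos: [571.9, -17.1, 168.4]
tcp_rot: [-179.9, 0.0, 96.5]
wrist_force: [-3.8, 2.3, 1.6]
gripper_width: 18.4
```

```bash
python3 -c "from h import *;lev()"
```

```text
r 86.1 phi-180 96.2 yaw 96.5 z 168.4 F [-3.8  2.3  1.6] w 18.4 lever 90.2 7.45
```

Emit:
send_rows --rows '[[[0, 0, 0, 0, 0.1, 0, 0.22], [0, 0, 0, 0, 0.1, 0, 0.22], [0, 0, 0, 0, 0.1, 0, 0.22], [0, 0, 0, 0, 0.1, 0, 0.22], [0, 0, 0, 0, 0, 0, 0.22], [0, 0, 0, 0, 0, 0, 0.22], [0, 0, 0, 0, 0, 0, 0.22], [0, 0, 0, 0, 0, 0, 0.22]]]'

```text
time_s: 8.25
eef_pos: [572.8, -17.1, 168.2]
tcp_rot: [-179.5, 0.1, 96.5]
wrist_force: [-12.7, 3.1, 7.0]
gripper_width: 18.8
```

```bash
python3 -c "from h import *;lev()"
```

```text
r 86.2 phi-180 96.8 yaw 96.5 z 168.2 F [-12.7   3.1   7. ] w 18.8 lever 90.8 8.25
```

Emit:
send_rows --rows '[[[0, 0, 0, 0, -0.5, 0, 0.35], [0, 0, 0, 0, 0, 0, 0.45], [0, 0, 0, 0, 0, -1, 0.5], [0, 0, 0, 0, 0, -2, 0.5], [0, 0, 0, 0, 0, -3, 0.7], [0, 0, 0, 0, 0, -3, 0.85], [0, 0, 0, 0, 0, -1, 0.85], [0, 0, 0, 0, 0, 0, 0.85]]]'

```text
time_s: 9.05
eef_pos: [573.3, -17.0, 270.4]
tcp_rot: [179.7, 0.0, 96.6]
wrist_force: [-0.5, 0.7, -1.0]
gripper_width: 72.6
```

```bash
python3 - <<'E'
from h import *
lev()
b=np.mean([snapshot("top") for _ in range(4)],0)[:,:,::-1].astype(np.uint8); cv2.imwrite("pics/t3.png",b)
a=np.mean([snapshot("side") for _ in range(4)],0)[:,:,::-1].astype(np.uint8); cv2.imwrite("pics/s3.png",a)
uv=proj("side",[495,-345,20])[0].astype(int);print(uv)
x=uv[0]-25;y=uv[1]-25
cv2.imwrite("pics/c3.png",np.hstack([crop(b,360,410,172,222,8),crop(a,x,x+50,y,y+50,8)])); print(x,y)
E
```

```text
r 86.2 phi-180 97.1 yaw 96.6 z 270.4 F [-0.5  0.7 -1. ] w 72.6 lever 91.1 9.05
[360 256]
335 231
```

View pics/c3.png

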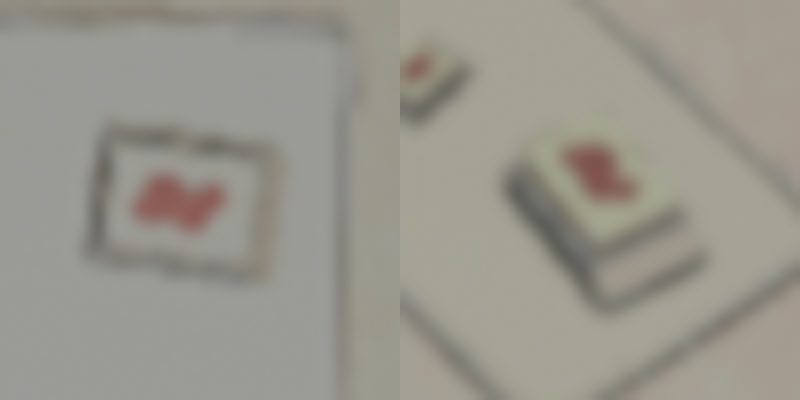

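```bash
python3 - <<'E'
from h import *
from scipy.optimize import least_squares
t=lambda u,v:np.array([(u+.5)/8-.5+360,(v+.5)/8-.5+172])
TL,TR,BR,BL=t(103,128),t(280,150),t(265,280),t(88,262)
ed=[((-37.5,4),None,TL,BL)]
def B(P,p):
    c,s=np.cos(p[2]),np.sin(p[2]); P=np.array(P,float); return np.c_[P[:,0]*c-P[:,1]*s+p[0],P[:,0]*s+P[:,1]*c+p[1],P[:,2]]
# block x ~ world -y, block y ~ world +x (up in the picture)
M=[([(-37.5,-26,4),(-37.5,26,4)],BL,TL),([(-37.5,-26,4),(37.5,-26,4)],BL,BR),([(-37.5,26,24),(27.5,26,24)],TL,TR),([(37.5,-26,14),(37.5,26,14)],BR,TR)]
def res(p):
    r=[]
    for P,a,b in M:
        n=np.array([b[1]-a[1],a[0]-b[0]])/np.hypot(*(b-a)); r+=list((proj("top",B(P,p))-a)@n)
    return r
s=least_squares(res,[495,-345,-1.66]); p=s.x; print(p,np.degrees(p[2]),np.round(s.fun,2))
# check in the side view
im=cv2.imread("pics/s3.png"); big=crop(im,335,385,231,281,8)
C=[(x,y,4) for x,y in((-37.5,-26),(37.5,-26),(37.5,26),(-37.5,26))]
q=((proj("side",B(C,p))-[335,231]+.5)*8-.5); print(q.round())
q=((proj("side",B([(37.5,-26,14),(37.5,26,14),(27.5,26,24),(27.5,-26,24),(-37.5,-26,24)],p))-[335,231]+.5)*8-.5); print(q.round())
o=observe(); d=p[:2]-o['eef_pos'][:2]; print(d,o['eef_pos'],o['tcp_rot'])
E
```

```text
[ 494.15339913 -344.23349975   -1.67685387] -96.07664969802052 [ 0.63  0.67  0.22 -0.08 -0.17  0.03 -0.71 -0.58]
[[102. 194.]
 [204. 316.]
 [305. 262.]
 [201. 143.]]
[[206. 301.]
 [307. 247.]
 [295. 217.]
 [193. 270.]
 [104. 165.]]
[ -77.22342759 -327.32290246] [571.37682673 -16.91059729 267.44593726] [-1.79912057e+02 -2.03213473e-02  9.66196188e+01]
```

Emit:
send_rows --rows '[[[0, 0, 6.4, 0, 0, 0, 0.85], [0, 0, 6.4, 0, 0, 0, 0.85], [0, 0, 0, -4.7, -0.6, 0, 0.85], [0, 0, 0, -4.7, -0.6, 0, 0.85], [0, 0, 0, -4.7, -0.6, 0, 0.85], [0, 0, 0, -4.7, -0.6, 0, 0.85], [0, 0, 0, -4.7, -0.6, 0, 0.85], [0, 0, 0, -4.7, -0.6, 0, 0.85]]]'

```text
time_s: 10.25
eef_pos: [504.8, -295.1, 268.1]
tcp_rot: [-180.0, -0.0, 83.8]
wrist_force: [0.3, -0.4, -0.5]
gripper_width: 72.7
```

Emit:
send_rows --rows '[[[0, 0, 0, -4.5, -0.6, 3, 0.85], [0, 0, 0, 0, 0, 4, 0.85], [0, 0, 0, 0, 0, 4, 0.85], [0, 0, 0, 0, 0, 4, 0.85], [0, 0, 0, 0, 0, 3, 0.85], [0, 0, 0, 0, 0, 2, 0.85], [0, 0, 0, 0, 0, 0, 0.85], [0, 0, 0, 0, 0, 0, 0.85]]]'

```text
time_s: 11.05
eef_pos: [495.9, -333.8, 70.7]
tcp_rot: [-180.0, -0.0, 83.8]
wrist_force: [0.6, 0.1, 0.0]
gripper_width: 72.5
```

Emit:
send_rows --rows '[[[0, 0, 0, -1.05, -0.05, 0, 0.85], [0, 0, 0, 0, 0, 1.5, 0.85], [0, 0, 0, 0, 0, 1.5, 0.85], [0, 0, 0, 0, 0, 1.2, 0.85], [0, 0, 0, 0, 0, 1, 0.85], [0, 0, 0, 0, 0, 0.6, 0.85], [0, 0, 0, 0, 0, 0.35, 0.85], [0, 0, 0, 0, 0, 0, 0.85]]]'

```text
time_s: 11.85
eef_pos: [493.9, -344.0, 8.8]
tcp_rot: [-180.0, -0.0, 83.8]
wrist_force: [-0.1, -0.1, -0.2]
gripper_width: 73.1
```

```bash
python3 - <<'E'
from h import *
o=observe(); print(o['eef_pos'],o['tcp_rot'],o['wrist_force'])
a=snapshot("side")[:,:,::-1]; cv2.imwrite("pics/s4.png",a); cv2.imwrite("pics/c4.png",crop(a,320,400,211,281,8))
E
```

```text
[ 493.94335604 -344.0346185     8.77162541] [-1.79970221e+02 -1.96153147e-02  8.38275519e+01] [-0.05738877 -0.09813361 -0.20837064]
```

View pics/c4.png

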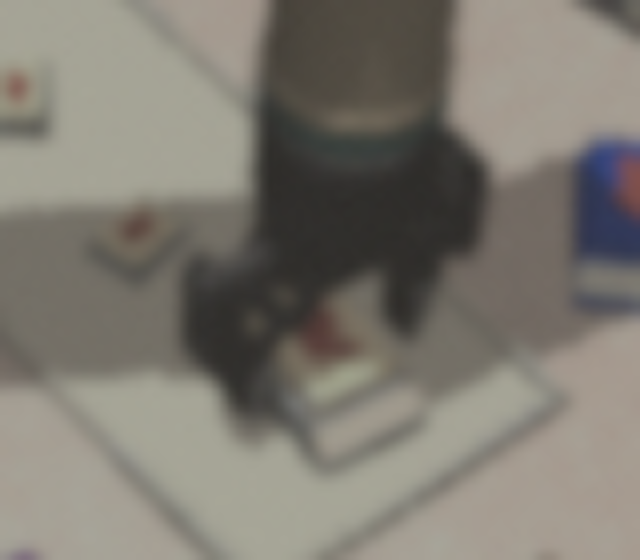

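Emit:
send_rows --rows '[[[0, 0, 0, 0, 0, 0, 0.7], [0, 0, 0, 0, 0, 0, 0.6], [0, 0, 0, 0, 0, 0, 0.4], [0, 0, 0, 0, 0, 0, 0.4], [0, 0, 0, 0, 0, 0, 0.4], [0, 0, 0, 0, 0, 0, 0.4], [0, 0, 0, 0, 0, 0, 0.4], [0, 0, 0, 0, 0, 0, 0.4]]]'

```text
time_s: 12.7
eef_pos: [494.4, -344.6, 10.3]
tcp_rot: [179.9, 0.0, 83.8]
wrist_force: [-0.7, 0.0, 5.5]
gripper_width: 50.4
```

Emit:
send_rows --rows '[[[0, 0, 0, 0, 0, -0.5, 0.4], [0, 0, 0, 0, 0, -1, 0.4], [0, 0, 0, 0, 0, -2, 0.4], [0, 0, 0, 0, 0, -3, 0.4], [0, 0, 0, 0, 0, -4, 0.4], [0, 0, 0, 0, 0, -4, 0.4], [0, 0, 0, 0, 0, -4, 0.4], [0, 0, 0, 0, 0, -3, 0.4]]]'

```text
time_s: 13.5
eef_pos: [494.6, -344.5, 227.8]
tcp_rot: [179.8, 0.1, 83.8]
wrist_force: [-0.1, 0.5, -1.7]
gripper_width: 50.4
```

Emit:
send_rows --rows '[[[0, 0, -6.1, 0, 0, -2, 0.4], [0, 0, -6.1, 0, 0, -2, 0.4], [0, 0, 0, 2.5, 0.6, 0, 0.4], [0, 0, 0, 4, 0.93, 0, 0.4], [0, 0, 0, 4, 0.93, 0, 0.4], [0, 0, 0, 4, 0.93, 0, 0.4], [0, 0, 0, 4, 0.93, 0, 0.4], [0, 0, 0, 4, 0.93, 0, 0.4]]]'

```text
time_s: 14.3
eef_pos: [522.4, -113.5, 265.0]
tcp_rot: [180.0, 0.0, 96.0]
wrist_force: [1.1, -0.2, -0.6]
gripper_width: 50.1
```

Emit:
send_rows --rows '[[[0, 0, 0, 4, 0.93, 0, 0.4], [0, 0, 0, 4, 0.93, 0, 0.4], [0, 0, 0, 4, 0.93, 0, 0.4], [0, 0, 0, 4, 0.93, 0, 0.4], [0, 0, 0, 4, 0.93, 0, 0.4], [0, 0, 0, 3, 0.7, 0, 0.4], [0, 0, 0, 1.5, 0.35, 0, 0.4], [0, 0, 0, 0, 0, 0, 0.4]]]'

```text
time_s: 15.1
eef_pos: [553.4, 136.8, 264.7]
tcp_rot: [180.0, -0.1, 96.2]
wrist_force: [-0.2, -0.6, -0.9]
gripper_width: 50.3
```

```bash
cat >> h.py <<'E'
def to(x,y,yaw):
    o=observe(); d=np.array([x,y])-o['eef_pos'][:2]; a=np.radians(o['tcp_rot'][2]); c,s=np.cos(a),np.sin(a)
    print(o['eef_pos'].round(1),o['tcp_rot'].round(2),"F",o['wrist_force'].round(1),"w",round(o['gripper_width'],1),"tool dx,dy mm",np.round([c*d[0]+s*d[1],s*d[0]-c*d[1]],2),"turn z",round(-(yaw-o['tcp_rot'][2]),2))
E
python3 -c "
from h import *
to(555.0,140.3,96)"
```

```text
[553.4 136.8 264.7] [ 1.7997e+02 -6.0000e-02  9.6240e+01] F [-0.2 -0.6 -0.9] w 50.3 tool dx,dy mm [3.25 2.01] turn z 0.24
```

Emit:
send_rows --rows '[[[0, 0, 0.2, 0.33, 0.2, 0, 0.4], [0, 0, 0, 0, 0, 2, 0.4], [0, 0, 0, 0, 0, 3, 0.4], [0, 0, 0, 0, 0, 2.5, 0.4], [0, 0, 0, 0, 0, 1.5, 0.4], [0, 0, 0, 0, 0, 1, 0.4], [0, 0, 0, 0, 0, 0, 0.4], [0, 0, 0, 0, 0, 0, 0.4]]]'

```text
time_s: 15.9
eef_pos: [555.9, 137.3, 164.8]
tcp_rot: [180.0, 0.0, 95.7]
wrist_force: [0.1, 0.0, -0.2]
gripper_width: 50.4
```

```bash
python3 - <<'E'
from h import *
to(555.0,140.3,96)
o=observe()
P=lambda x,y,z:[555.0+x*np.cos(.105)-y*np.sin(.105),140.3+x*np.sin(.105)+y*np.cos(.105),z]
im={}
for n in("side","top"):
    a=np.mean([snapshot(n) for _ in range(4)],0)[:,:,::-1].astype(np.uint8); cv2.imwrite(f"pics/{n}5.png",a); im[n]=a
zb=o['eef_pos'][2]-6
x0,y0=np.round(proj("side",P(0,0,150))[0]).astype(int)-[38,35]
A=crop(im["side"],x0,x0+75,y0,y0+70,8)
def seg(a,b,c):
    q=((proj("side",[P(*a),P(*b)])-[x0,y0]+.5)*8-.5).round().astype(int); cv2.line(A,tuple(map(int,q[0])),tuple(map(int,q[1])),c,1)
# block as expected (red): bottom outline; pocket (green): jaw face lines & lips tops
for a,b in [((-26,-37.5),(26,-37.5)),((-26,-37.5),(-26,37.5))]: seg((*a,zb),(*b,zb),(0,0,255))
seg((-25,40.35,149),(25,40.35,149),(0,255,0));seg((-25,-40.35,147.5),(25,-40.35,147.5),(0,255,0));seg((-28.5,-22,144.5),(-28.5,28,144.5),(0,255,0));seg((-34,-60,140),(-34,30,140),(255,255,0))
cv2.imwrite("pics/c5.png",A)
E
```

```text
[555.9 137.3 164.8] [1.7995e+02 1.0000e-02 9.5730e+01] F [ 0.1  0.  -0.2] w 50.4 tool dx,dy mm [ 3.12 -0.6 ] turn z -0.27
```

View pics/c5.png

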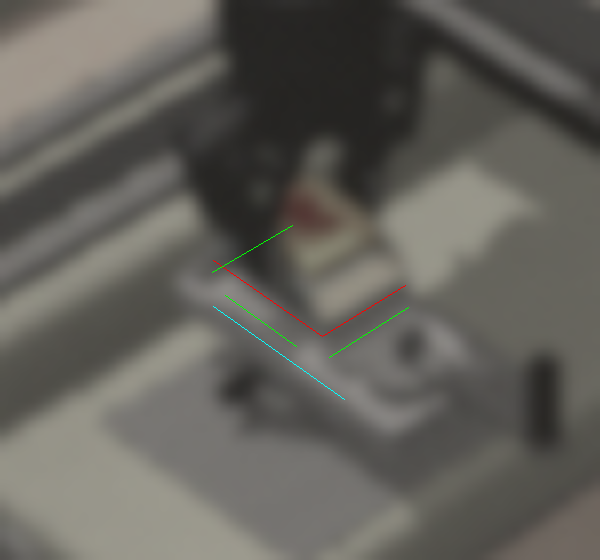

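Emit:
send_rows --rows '[[[0, 0, -0.2, 0.31, -0.06, 0, 0.4], [0, 0, 0, 0, 0, 0, 0.4], [0, 0, 0, 0, 0, 0, 0.4], [0, 0, 0, 0, 0, 0, 0.4], [0, 0, 0, 0, 0, 0, 0.4], [0, 0, 0, 0, 0, 0, 0.4], [0, 0, 0, 0, 0, 0, 0.4], [0, 0, 0, 0, 0, 0, 0.4]]]'

```text
time_s: 17.1
eef_pos: [554.4, 141.1, 164.3]
tcp_rot: [180.0, 0.0, 96.0]
wrist_force: [0.2, -0.2, -1.2]
gripper_width: 50.6
```

```bash
python3 - <<'E'
from h import *
to(555.0,140.3,96)
snapshot("top");to(555.0,140.3,96)
E
```

```text
[554.4 141.1 164.3] [180.     0.    96.01] F [ 0.2 -0.2 -1.2] w 50.6 tool dx,dy mm [-0.81  0.49] turn z 0.01
[554.4 141.1 164.3] [180.     0.    96.01] F [ 0.5 -1.  -0.7] w 50.2 tool dx,dy mm [-0.83  0.49] turn z 0.01
```

Emit:
send_rows --rows '[[[0, 0, 0, -0.06, 0.05, 0, 0.4], [0, 0, 0, 0, 0, 0.3, 0.4], [0, 0, 0, 0, 0, 0.3, 0.4], [0, 0, 0, 0, 0, 0.3, 0.4], [0, 0, 0, 0, 0, 0.2, 0.4], [0, 0, 0, 0, 0, 0.1, 0.4], [0, 0, 0, 0, 0, 0, 0.4], [0, 0, 0, 0, 0, 0, 0.4]]]'

```text
time_s: 17.95
eef_pos: [555.0, 140.6, 152.3]
tcp_rot: [180.0, -0.0, 96.0]
wrist_force: [0.1, 0.7, -0.9]
gripper_width: 50.3
```

```bash
python3 -c "
from h import *
to(555.0,140.3,96)"
```

```text
[555.  140.6 152.3] [179.99  -0.    96.02] F [ 0.1  0.7 -0.9] w 50.3 tool dx,dy mm [-0.32 -0.04] turn z 0.02
```

No contact, well aligned. Last 6 mm, slowly.

Emit:
send_rows --rows '[[[0, 0, 0, 0, 0, 0.1, 0.4], [0, 0, 0, 0, 0, 0.1, 0.4], [0, 0, 0, 0, 0, 0.1, 0.4], [0, 0, 0, 0, 0, 0.1, 0.4], [0, 0, 0, 0, 0, 0, 0.4], [0, 0, 0, 0, 0, 0, 0.4], [0, 0, 0, 0, 0, 0, 0.4], [0, 0, 0, 0, 0, 0, 0.4]]]'

```text
time_s: 18.75
eef_pos: [555.0, 140.6, 148.3]
tcp_rot: [180.0, -0.0, 96.0]
wrist_force: [0.8, -0.5, -0.4]
gripper_width: 50.1
```

```bash
python3 -c "
from h import *
to(555.0,140.3,96)"
```

```text
[555.  140.6 148.3] [179.99  -0.    96.02] F [ 0.8 -0.5 -0.4] w 50.1 tool dx,dy mm [-0.31 -0.06] turn z 0.02
```

Emit:
send_rows --rows '[[[0, 0, 0, 0, 0, 0.05, 0.4], [0, 0, 0, 0, 0, 0.05, 0.4], [0, 0, 0, 0, 0, 0.05, 0.4], [0, 0, 0, 0, 0, 0.05, 0.4], [0, 0, 0, 0, 0, 0.05, 0.4], [0, 0, 0, 0, 0, 0, 0.4], [0, 0, 0, 0, 0, 0, 0.4], [0, 0, 0, 0, 0, 0, 0.4]]]'

```text
time_s: 19.55
eef_pos: [555.0, 140.6, 146.3]
tcp_rot: [180.0, 0.0, 96.0]
wrist_force: [-1.4, -0.4, 4.4]
gripper_width: 50.2
```

```bash
python3 -c "
from h import *
to(555.0,140.3,96)"
```

```text
[555.  140.6 146.3] [1.7998e+02 1.0000e-02 9.6010e+01] F [-1.4 -0.4  4.4] w 50.2 tool dx,dy mm [-0.26 -0.01] turn z 0.01
```

Emit:
send_rows --rows '[[[0, 0, 0, 0, 0, 0, 0.58], [0, 0, 0, 0, 0, 0, 0.62], [0, 0, 0, 0, 0, 0, 0.66], [0, 0, 0, 0, 0, 0, 0.7], [0, 0, 0, 0, 0, 0, 0.75], [0, 0, 0, 0, 0, 0, 0.75], [0, 0, 0, 0, 0, 0, 0.75], [0, 0, 0, 0, 0, 0, 0.75]]]'

```text
time_s: 20.35
eef_pos: [555.0, 140.5, 145.7]
tcp_rot: [180.0, -0.0, 96.0]
wrist_force: [0.1, 0.3, -0.3]
gripper_width: 64.3
```

Emit:
send_rows --rows '[[[0, 0, 0, 0, 0, -0.5, 0.75], [0, 0, 0, 0, 0, -1, 0.75], [0, 0, 0, 0, 0, -2, 0.75], [0, 0, 0, 0, 0, -3, 0.75], [0, 0, 0, 0, 0, -4, 0.75], [0, 0, 0, 0, 0, -2, 0.5], [0, 0, 0, 0, 0, 0, 0.5], [0, 0, 0, 0, 0, 0, 0.5]]]'

```text
time_s: 21.15
eef_pos: [554.9, 140.4, 271.3]
tcp_rot: [179.9, 0.0, 96.0]
wrist_force: [0.3, -0.4, -0.7]
gripper_width: 42.5
```

```bash
python3 - <<'E'
from h import *
to(571,-16,96)
im={}
for n in("side","top"):
    a=np.mean([snapshot(n) for _ in range(3)],0)[:,:,::-1].astype(np.uint8); cv2.imwrite(f"pics/{n}6.png",a); im[n]=a
cv2.imwrite("pics/c6.png",crop(im["side"],240,340,120,195,8))
E
```

```text
[554.9 140.4 271.3] [1.7994e+02 1.0000e-02 9.6010e+01] F [ 0.3 -0.4 -0.7] w 42.5 tool dx,dy mm [-157.24   -0.39] turn z 0.01
```

View pics/c6.png

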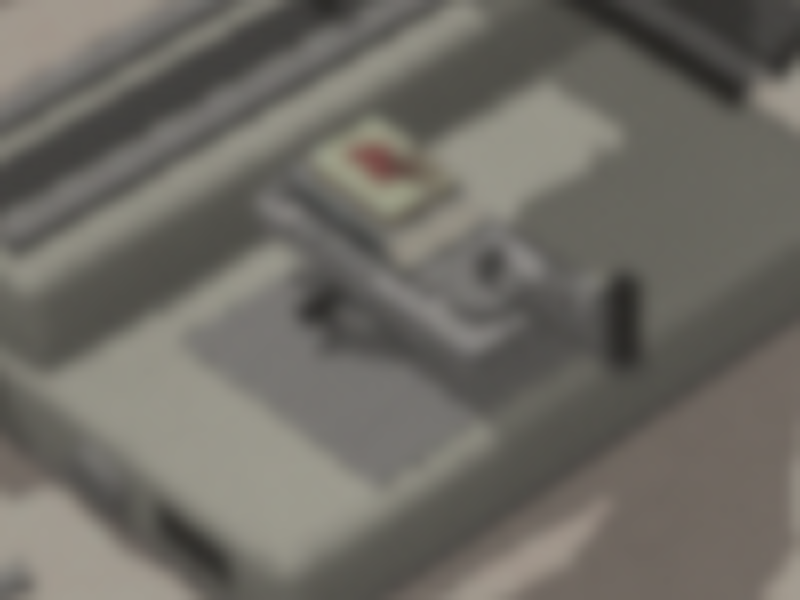

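Emit:
send_rows --rows '[[[0, 0, 0, -3, 0, 0, 0.5], [0, 0, 0, -4, 0, 0, 0.5], [0, 0, 0, -4, 0, 0, 0.5], [0, 0, 0, -3, -0.04, 0, 0.5], [0, 0, 0, -1.7, 0, 0, 0.5], [0, 0, 0, 0, 0, 1, 0.5], [0, 0, 0, 0, 0, 1, 0.5], [0, 0, 0, 0, 0, 0, 0.5]]]'

```text
time_s: 22.25
eef_pos: [569.5, -13.8, 248.6]
tcp_rot: [-179.8, -0.1, 96.2]
wrist_force: [0.3, -0.2, 0.1]
gripper_width: 42.9
```

```bash
python3 -c "
from h import *
to(571.3,-16.5,96); print(proj('side',[571.3,-16.5,202]))"
```

```text
[569.5 -13.8 248.6] [-1.7978e+02 -9.0000e-02  9.6170e+01] F [ 0.3 -0.2  0.1] w 42.9 tool dx,dy mm [-2.89  1.51] turn z 0.17
[[317.89774927 155.04138279]]
```

Emit:
send_rows --rows '[[[0, 0, 0, 0, 0, 1, 0.5], [0, 0, 0, 0, 0, 1.2, 0.5], [0, 0, 0, 0, 0, 1.2, 0.5], [0, 0, 0, 0, 0, 1.2, 0.5], [0, 0, 0, 0, 0, 1.2, 0.5], [0, 0, 0, 0, 0, 1.2, 0.5], [0, 0, 0, 0, 0, 1, 0.35], [0, 0, 0, 0, 0, 0, 0.22]]]'

```text
time_s: 23.05
eef_pos: [570.0, -15.8, 169.1]
tcp_rot: [-179.8, -0.0, 96.0]
wrist_force: [-0.4, -0.8, -0.2]
gripper_width: 19.4
```

```bash
python3 -c "
from h import *
to(571.3,-16.5,96); lev()"
```

```text
[570.  -15.8 169.1] [-1.7984e+02 -1.0000e-02  9.6020e+01] F [-0.4 -0.8 -0.2] w 19.4 tool dx,dy mm [-0.84  1.21] turn z 0.02
r 84.6 phi-180 95.0 yaw 96.0 z 169.1 F [-0.4 -0.8 -0.2] w 19.4 lever 89.0 23.05
```

Now swing shut (tool −y, turn +z).

Emit:
send_rows --rows '[[[0, 0, 2, 0, -0.3, 0, 0.22], [0, 0, 3.5, 0, -0.52, 0, 0.22], [0, 0, 3.5, 0, -0.52, 0, 0.22], [0, 0, 3.5, 0, -0.52, 0, 0.22], [0, 0, 3.5, 0, -0.52, 0, 0.22], [0, 0, 3.5, 0, -0.52, 0, 0.22], [0, 0, 3.5, 0, -0.52, 0, 0.22], [0, 0, 3.5, 0, -0.52, 0, 0.22]]]'

```text
time_s: 23.85
eef_pos: [534.8, -11.7, 172.0]
tcp_rot: [179.7, -0.2, 69.3]
wrist_force: [5.3, -0.1, -3.0]
gripper_width: 19.2
```

```bash
python3 -c "
from h import *
lev()"
```

```text
r 84.8 phi-180 70.9 yaw 69.3 z 172.0 F [ 5.3 -0.1 -3. ] w 19.2 lever 64.9 23.85
```

Emit:
send_rows --rows '[[[0, 0, 3.5, 0, -0.52, 0.1, 0.22], [0, 0, 3.5, 0, -0.52, 0.1, 0.22], [0, 0, 3.5, 0, -0.52, 0, 0.22], [0, 0, 3.5, 0, -0.52, 0, 0.22], [0, 0, 3.5, 0, -0.52, 0, 0.22], [0, 0, 3.5, 0, -0.52, 0, 0.22], [0, 0, 3.5, 0, -0.52, 0, 0.22], [0, 0, 3.5, 0, -0.52, 0, 0.22]]]'

```text
time_s: 24.65
eef_pos: [500.8, 9.7, 170.7]
tcp_rot: [179.7, -0.3, 41.2]
wrist_force: [4.1, -3.2, 4.4]
gripper_width: 18.9
```

```bash
python3 -c "
from h import *
lev()"
```

```text
r 85.3 phi-180 43.6 yaw 41.2 z 170.7 F [ 4.1 -3.2  4.4] w 18.9 lever 37.6 24.65
```

Emit:
send_rows --rows '[[[0, 0, 3.2, 0, -0.52, 0, 0.22], [0, 0, 3.2, 0, -0.52, 0, 0.22], [0, 0, 3.2, 0, -0.52, 0, 0.22], [0, 0, 3.2, 0, -0.52, 0, 0.22], [0, 0, 3.2, 0, -0.52, 0, 0.22], [0, 0, 3.2, 0, -0.52, 0, 0.22], [0, 0, 3.2, 0, -0.52, 0, 0.22], [0, 0, 3.2, 0, -0.52, 0, 0.22]]]'

```text
time_s: 25.45
eef_pos: [479.6, 45.1, 170.5]
tcp_rot: [179.9, -0.4, 15.6]
wrist_force: [3.2, -3.8, 2.6]
gripper_width: 18.8
```

Emit:
send_rows --rows '[[[0, 0, 3, 0, -0.4, 0, 0.22], [0, 0, 2, 0, -0.3, 0, 0.22], [0, 0, 2, 0, -0.3, 0, 0.22], [0, 0, 1, 0, -0.15, 0, 0.22], [0, 0, 0, 0, -0.1, 0, 0.22], [0, 0, 0, 0, -0.1, 0, 0.22], [0, 0, 0, 0, 0, 0, 0.22], [0, 0, 0, 0, 0, 0, 0.22]]]'

```text
time_s: 26.25
eef_pos: [476.8, 57.3, 170.5]
tcp_rot: [179.9, -0.4, 7.7]
wrist_force: [3.1, -6.1, 3.0]
gripper_width: 18.9
```

```bash
python3 -c "
from h import *
lev()"
```

```text
r 86.5 phi-180 7.5 yaw 7.7 z 170.5 F [ 3.1 -6.1  3. ] w 18.9 lever 1.5 26.25
```

Emit:
send_rows --rows '[[[0, 0, 1, 0, -0.15, 0, 0.22], [0, 0, 0.5, 0, -0.1, 0, 0.22], [0, 0, 0, 0, -0.1, 0, 0.22], [0, 0, 0, 0, -0.1, 0, 0.22], [0, 0, 0, 0, -0.1, 0, 0.22], [0, 0, 0, 0, -0.1, 0, 0.22], [0, 0, 0, 0, 0, 0, 0.22], [0, 0, 0, 0, 0, 0, 0.22]]]'

```text
time_s: 27.05
eef_pos: [476.2, 61.3, 170.5]
tcp_rot: [179.7, -0.4, 6.1]
wrist_force: [3.9, -11.9, 3.8]
gripper_width: 18.8
```

```bash
python3 -c "
from h import *
lev()"
```

```text
r 86.7 phi-180 4.7 yaw 6.1 z 170.5 F [  3.9 -11.9   3.8] w 18.8 lever -1.3 27.05
```

Emit:
send_rows --rows '[[[0, 0, 0, 0, -0.1, 0, 0.22], [0, 0, 0, 0, -0.1, 0, 0.22], [0, 0, 0, 0, -0.1, 0, 0.22], [0, 0, 0, 0, 0, 0, 0.22], [0, 0, 0, 0, 0, 0, 0.22], [0, 0, 0, 0, 0, 0, 0.22], [0, 0, 0, 0, 0, 0, 0.22], [0, 0, 0, 0, 0, 0, 0.22]]]'

```text
time_s: 27.85
eef_pos: [476.2, 61.5, 170.5]
tcp_rot: [179.6, -0.4, 6.0]
wrist_force: [4.9, -17.9, 4.2]
gripper_width: 19.2
```

```bash
python3 -c "
from h import *
lev()"
```

```text
r 86.7 phi-180 4.6 yaw 6.0 z 170.5 F [  4.9 -17.9   4.2] w 19.2 lever -1.4 27.85
```

Hard stop (3 mm command, 0.2 mm motion). Unload, open, rise, and move off so the clamp can be seen.

Emit:
send_rows --rows '[[[0, 0, 0, 0, 0.3, 0, 0.22], [0, 0, 0, 0, 0.3, 0, 0.4], [0, 0, 0, 0, 0, 0, 0.5], [0, 0, 0, 0, 0, -1, 0.5], [0, 0, 0, 0, 0, -2, 0.5], [0, 0, 0, 0, 0, -3, 0.5], [0, 0, 0, 0, 0, -3, 0.5], [0, 0, 0, 0, 0, -2, 0.5]]]'

```text
time_s: 28.65
eef_pos: [473.8, 63.7, 281.5]
tcp_rot: [-180.0, -0.2, 6.5]
wrist_force: [0.4, -1.2, 0.1]
gripper_width: 43.3
```

Emit:
send_rows --rows '[[[0, 0, 0, 0, 3, 0, 0.5], [0, 0, 0, 0, 4, 0, 0.5], [0, 0, 0, 0, 4, 0, 0.5], [0, 0, 0, 0, 4, 0, 0.5], [0, 0, 0, 0, 4, 0, 0.5], [0, 0, 0, 0, 4, 0, 0.5], [0, 0, 0, 0, 3, 0, 0.5], [0, 0, 0, 0, 0, 0, 0.5]]]'

```text
time_s: 29.45
eef_pos: [502.1, -200.4, 279.4]
tcp_rot: [179.8, -0.0, 6.0]
wrist_force: [0.2, -0.7, 0.3]
gripper_width: 43.2
```

```bash
python3 - <<'E'
from h import *
lev()
a=np.mean([snapshot("side") for _ in range(4)],0)[:,:,::-1].astype(np.uint8); b=np.mean([snapshot("top") for _ in range(4)],0)[:,:,::-1].astype(np.uint8)
cv2.imwrite("pics/t7.png",b);cv2.imwrite("pics/s7.png",a)
P=lambda x,y,z:[554.7+x*np.cos(.105)-y*np.sin(.105),143.1+x*np.sin(.105)+y*np.cos(.105),z]
B=crop(b,200,265,135,215,7)
q=((proj("top",[P(-26,37.5,160),P(26,37.5,160),P(26,-27.5,160),P(-26,-27.5,160)])-[200,135]+.5)*7-.5).astype(int)
cv2.polylines(B,[q.reshape(-1,1,2)],True,(0,0,255),1)
A=crop(a,265,325,115,195,7)[:,:345]
cv2.imwrite("pics/c7.png",np.hstack([B,A]))
E
```

```text
r 275.6 phi-180 77.3 yaw 6.0 z 279.4 F [ 0.2 -0.7  0.3] w 43.2 lever 71.3 29.45
```

View pics/c7.png

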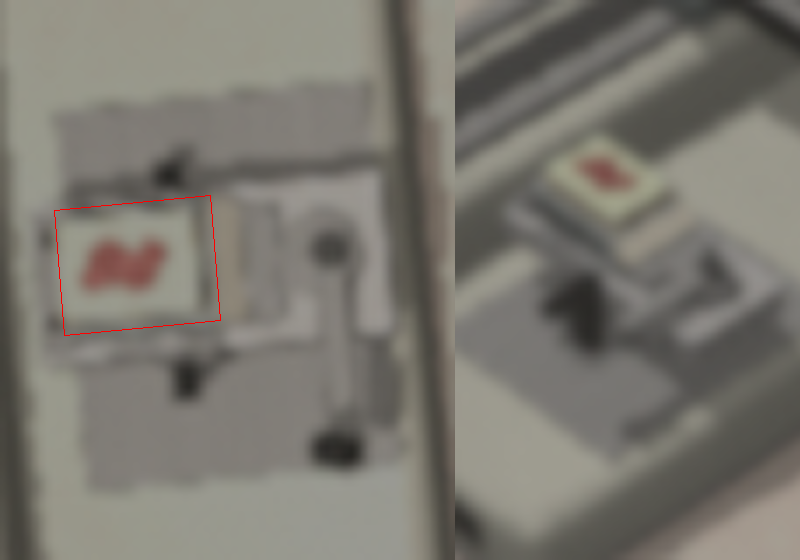

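```bash
python3 -c "
from h import *
print(observe()['time_s'],hand_in())"
```

```text
the job is handed in; nothing more can be done
29.85 None
```

The large block is mounted in the clamp with the lever shut, and the job was handed in at about 30 s of robot time; no verdict was reported.

**What I did**
- I swung the lever open to its stop. It reached about 1.57 rad, and further command only raised the force to 13 N.
- I gripped the block across its cassette and lowered it into the pocket. It first touched the bed at the predicted height, with about 4 N.
- I released it and swung the lever shut against its stop. A further 3 mm of command moved it only 0.2 mm, at 18 N.
- I then moved the arm clear.

**What the last checks showed**
- **Block:** in the final top picture the block lies on its expected outline at `clamp_seat`, wax up, with the label end towards the lever. In the side picture it looks flat.
- **Lever:** it reads about 0.02 rad open by the post's shift in the picture. The tool position put it slightly past shut (-1.4°), which I take as grip play and calibration error.
- **Wax, small blocks and carriage:** I saw no sign of contact with any of them. I did not measure the small blocks again at the end.

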